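# Shut the tube box and present the next tube block hole-up

### The job

The planted culture tubes are in their box: shut its green lid fully to keep them sterile. Then make ready for the next tube: pick up the blue tube block that lies on its side, find the end with the blind hole, turn the block so that the hole faces straight up, and hold it like that in the air, about a hand's breadth above the middle of the light pad; finish while still holding it there, upright and still. Leave the glass dish, the amber jar and the spatula where they are.

Things in the scene. Friction and masses are not known exactly. Their poses are not given: they have to be found in the camera images.
- tubebox: white open plastic box, 150 (x) x 140 (y) x 100 mm high, walls 6 mm, fixed to the bench, six capped culture tubes inside (all below the rim). Origin: centre of its underside; x points from its front to the hinge side, y along the hinge, z up.
- lid (a joint): angle of the green lid of the tube box, rad: 0 fully shut (flat on the rim), about 1.57 standing upright, stop at 1.9. The lid is an 8 mm thick plate, 150 x 140 mm, hinged along the box's rear (+x) top rim; its stiff hinge stays where it is left (about 0.17 N m of friction), no latch.
- lid_hinge (a point): middle of the lid's hinge line, at the lid's underside, at the +x rim of the box, 100 mm above the bench. The point's axes turn with the lid: its -x points from the hinge to the free edge, y along the hinge, z out of the lid's upper (outer) face.
- lid_handle (a point): outer end of the blue round knob (27 mm across) on the lid's outer face, 120 mm from the hinge line on the lid's middle, standing 35 mm out of the outer face. Axes as lid_hinge.
- block: blue aluminium tube block, square bar 44 x 44 mm, 60 mm long, 0.18 to 0.3 kg, lying loose on a long side. Origin: middle of the side it lies on. Its own x runs along its length and points out of the end with the round blind hole (30 mm wide, 42 mm deep, black bottom), any way along the bench; the other end is solid and about 3 mm nearer the centre of mass. From above both ends look alike. z up at start.
- block_center (a point): middle of the tube block (22 mm from each long side, 30 mm from each end); axes as block.
- pad: thin flat light pad, grey rim and lit white face, 140 x 140 x 10 mm, fixed to the bench. Origin: centre of its underside, z up.
- pad_center (a point): middle of the light pad's lit upper face, 10 mm above the bench.
- dish: open shallow glass dish, 90 mm across, 15 mm high, loose; a bystander. Origin: centre of its underside.
- jar: closed amber glass jar, 60 mm across, 85 mm high, loose; a bystander. Origin: centre of its underside.
- spatula: spatula 190 mm long lying along its own x, handle to -x, loose; a bystander. Origin: centre of its underside.
Things that resemble listed ones, but are neither listed nor needed, are in the scene too. Leave any red, turquoise or yellow look-alike of the block alone.

How it is judged:
By the outcome, as a careful person would: the job done as asked, in the order asked, and still so for the second after the job is handed in, while the arm keeps its last pose, push and grip.
It also fails if it takes over 72 s, if anything falls off the work surface, if the arm or the gripper's body presses on something with over 40 N, if the wrist force passes 120 N, or if a joint passes its speed limit or range.

### The arm

A 6-joint arm with a two-finger parallel gripper is mounted at the origin on the work surface. World frame = base frame: x ahead of the robot, y to its left, z up, the work surface at z = 0. Lengths are in m, angles in rad, forces in N, time in s.
With the tool pointing down it reaches from about 0.325 to 0.9 m from the base axis. Payload 3.5 kg.
Tool frame: the origin (TCP) lies at the centre of the arm's flange, where the gripper is bolted on; the fingertips stand 173 mm ahead of it and the grasp point (between the pads) lies ahead of it (env.tcp_to_grasp is the x of the grasp point in the tool frame, in m); x points along the fingers, y is the direction in which the jaws open and shut, and the axes are right-handed (so a half turn about x gives the same grasp; the last joint's range is limited). The gripper opens to 85 mm and grips with 20 to 120 N. Pads are 22 mm wide; open, the fingers measure 114 mm over their backs; the gripper's body (76 mm by 85 mm) begins 54 mm behind the grasp point. The pads swing forward as they close: fully open they stand 13 mm farther back than shut.
Start: joints at [1.016, 0.276, -0.026, 1.268, 0, 1.467], TCP at [0.273, 0.562, 0.405] pointing down, gripper open.
Joint ranges: [-3.12, 3.12], [-0.85, 1.88], [-1.08, 1.24], [-1.95, 2.15], [-1.57, 1.53], [-3.14, 3.14]. Speed limits (rad/s): [2.57, 2.57, 3.14, 3.14, 3.14, 3.14].

### API

Orientations are given as a unit quaternion [x, y, z, w].
In Python, from cell import env, viewer gives the robot as it stands.
- The arm moves only by the tool carry_out, never from a script. Its argument "targets" is a list that holds one entry, the list of rows, each a list of 6 numbers: the shift along the world's x, y, z each as a share of 0.025 m, from -1 to 1, then the turn, a rotation vector about the world's x, y, z each as a share of 6 degrees, from -1 to 1. In form: [[[dx, dy, dz, rx, ry, rz], ...]]. A call has exactly 5 rows; each row shifts and turns the commanded pose from where the row before left it; what a row does not reach is not made up. A row lasts 1/12 s, in which the tool goes at most 41.7 mm and 7.16 degrees, less where a joint would pass 70% of its speed; a pose out of reach is approached as far as the arm can. A call with a number of a shift or a turn outside -1 to 1 is refused whole. A call with a gripper value outside its range is refused whole. "fingers" is the opening, from 0 (shut) to 1 (fully open), set as the call begins (left out, the last holds). The fingers move at their own pace and stop on an object; the grip force is fixed at half the most. Time passes only in rows, so rows that do not move let the fingers close, or fill a call up. It gives the time, the measured TCP pose, the force and the opening at its end, in the units of the state.
- env.observe(): the state, without advancing time (a new reading comes with each control period).
- viewer.camera(name): name is "side" or "top"; returns (picture, depth): 400x640x3 uint8, red, green, blue; 400x640 float32, m along the optical axis (not along the pixel's ray), 0 where there is no reading.
- viewer.camera_params(name): a dict with "vfov" (degrees; the focal length in pixels is half the picture's height over the tangent of half this angle, whatever the lens; pixels are square), "cx", "cy" (the principal point, pixels), "R" (3x3) and "t" (3): a world point X has camera coordinates R X + t. Camera axes: x right, y down, z forward; pixel columns grow to the right and rows downward; lengths in m; the calibration is good to about 2 mm. A picture is of the moment at which its call begins. camera_params takes no time and is no camera call.
- env.close_job(): hands the job in, once; it reports no verdict.
Trained networks look in the newest picture that a camera, given by its name, has taken for a name from the list of things; names that differ only in an ending like _2 or _b are one class to them, and where a whole thing is asked for, a point or a joint stands for the part that bears it (a point fixed in the world has none). Each returns a list of dicts, best first, with "score" (0 to 1); they miss things now and then, are a little off and sometimes report something else, mostly with a low value. They report only what shows in the picture. A call takes as long as a camera call. They do not tell look-alikes from the thing itself.
- viewer.recognise(camera, target): "pixel" ([column, row] in pixels, amid what is visible of it).
- viewer.regions_of(camera, target): "mask" (400x640 bool, what is visible of it) and "pixel" ([column, row] in pixels, amid what is visible of it).
- viewer.mark_of(camera, target): "pixel" ([column, row] in pixels: a listed point, or the origin of a listed thing).
The state is a dict: "t": time; "joint_positions": joint angles; "joint_vel": joint speeds; "joint_torque": joint torques, N m; "ee_pos": TCP position; "orientation": TCP orientation; "force": force on the tool from outside, world axes, zero at the start; "torque": the same for the moment, N m; "finger_gap": finger opening in m.
Only numpy, scipy, OpenCV 4.12 (cv2) and the standard library are available. Lean on these libraries where they do the work, as an engineer would, in place of code of your own. Each camera call takes 0.05 s, during which the arm holds its last target. There are 200 camera calls.

## Working session

There is one attempt and no reset: what is moved stays moved. The work goes in short steps, Python scripts to look and compute and a tool call to move; the robot and the scene stay as the last step left them, time stands still between calls to the robot, and variables do not carry over. Pictures are saved under pics/ and viewed, about 8 in all and at most 12, crops included, and the job is handed in when it is done.

Besides the shell and the picture viewer there is one more tool, called after "Emit:" by a JSON object that holds its "name" and its "arguments", one argument or row to a line. carry_out: Moves the arm, as the interface text tells. Shift numbers are shares of 0.025 m and turn numbers shares of 6 degrees, none past 1 either way. Its arguments: {"type":"object","properties":{"targets":{"type":"array"},"fingers":{"type":"number"}},"required":["targets"]}

```bash
mkdir -p pics; ls; cat > h.py <<'E'
import numpy as np, cv2
from cell import env, viewer
def P(n):
    p=viewer.camera_params(n); return 200/np.tan(np.radians(p['vfov'])/2),p['cx'],p['cy'],np.array(p['R']),np.array(p['t'])
def cloud(n,depth):
    f,cx,cy,R,t=P(n); v,u=np.mgrid[0:400,0:640]
    X=np.stack([(u-cx)/f*depth,(v-cy)/f*depth,depth],-1); return (X-t)@R
def proj(n,X):
    f,cx,cy,R,t=P(n); c=R@np.array(X)+t; return c[:2]/c[2]*f+[cx,cy]
E
python3 - <<'E'
from h import *
ims=[]
for n in ['top','side']:
    im,d=viewer.camera(n); np.savez('/tmp/'+n,im=im,d=d); ims.append(im); C=cloud(n,d)
    print(n,'cam pos',-P(n)[3].T@P(n)[4], P(n)[0])
    for th in ['block','lid','lid_handle','pad','tubebox','jar','dish','spatula']:
        for r in viewer.regions_of(n,th)[:5]:
            m=r['mask']&(d>0); print(n,th,round(r['score'],2),np.round(r['pixel']),m.sum(),np.round(np.median(C[m],0),3), np.round(np.percentile(C[m],98,axis=0),3))
    cv2.imwrite(f'pics/{n}0.png',im[...,::-1])
print(env.observe(),env.tcp_to_grasp)
E
```

```text
pics
top cam pos [ 0.34310096 -0.07387941  1.34928619] 435.86668866297447
top block 0.81 [415. 234.] 358 [ 0.486 -0.383  0.043] [ 0.51  -0.357  0.049]
top block 0.65 [387. 179.] 366 [ 0.643 -0.312  0.042] [ 0.676 -0.282  0.048]
top block 0.58 [375. 217.] 344 [ 0.531 -0.268  0.043] [ 0.562 -0.247  0.049]
top block 0.45 [290. 227.] 2032 [ 0.503 -0.009  0.01 ] [0.571 0.058 0.016]
top lid 0.64 [162. 192.] 481 [0.567 0.322 0.233] [0.598 0.377 0.252]
top lid_handle 0.57 [162. 191.] 576 [0.569 0.324 0.229] [0.612 0.41  0.251]
top tubebox 0.59 [182. 211.] 3591 [0.523 0.31  0.073] [0.595 0.381 0.248]
top jar 0.89 [288. 154.] 376 [0.713 0.007 0.083] [0.744 0.034 0.089]
top jar 0.16 [289. 226.] 1977 [ 0.504 -0.009  0.01 ] [0.571 0.058 0.016]
top dish 0.61 [344. 168.] 587 [ 0.702 -0.163  0.008] [ 0.738 -0.122  0.017]
top dish 0.52 [373. 216.] 351 [ 0.531 -0.266  0.043] [ 0.562 -0.247  0.049]
top spatula 0.6 [441. 206.] 759 [ 0.583 -0.481  0.003] [ 0.641 -0.45   0.022]
side cam pos [ 0.25448577 -0.9352303   0.97474219] 415.057455455845
side block 0.87 [334. 309.] 559 [ 0.484 -0.398  0.043] [ 0.50
[... 898 characters left out ...]
 [ 0.638 -0.452  0.021]
{'t': 0.9, 'joint_positions': array([ 1.01563701e+00,  2.76389182e-01, -2.63847024e-02,  1.26801240e+00,
        2.04457281e-05,  1.46739568e+00]), 'joint_vel': array([-0.00183572,  0.00063033,  0.00018777, -0.00153533, -0.00036804,
       -0.00048391]), 'joint_torque': array([-6.33447939e-05, -4.45477653e+01,  2.95569384e+01,  5.98187180e-04,
       -9.78432149e-05, -8.29371515e-06]), 'ee_pos': array([0.27284943, 0.56229621, 0.40472724]), 'orientation': array([ 0.15837177,  0.68915023, -0.15836037,  0.68913884]), 'force': array([ 0.63835637, -0.58504859, -0.05108147]), 'torque': array([-0.02713166,  0.00863921, -0.01946758]), 'finger_gap': 0.08550337433975602} 0.1547
```

View pics/top0.png

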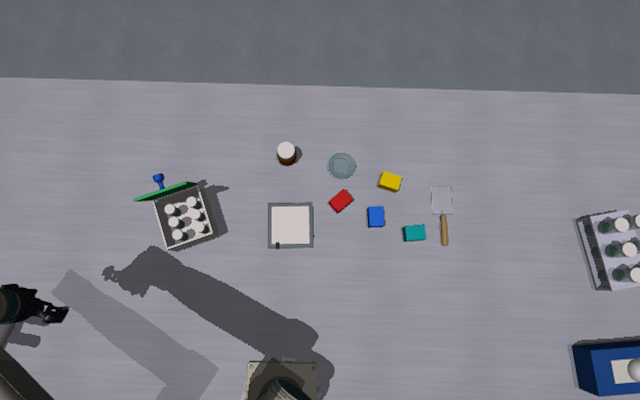

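View pics/side0.png

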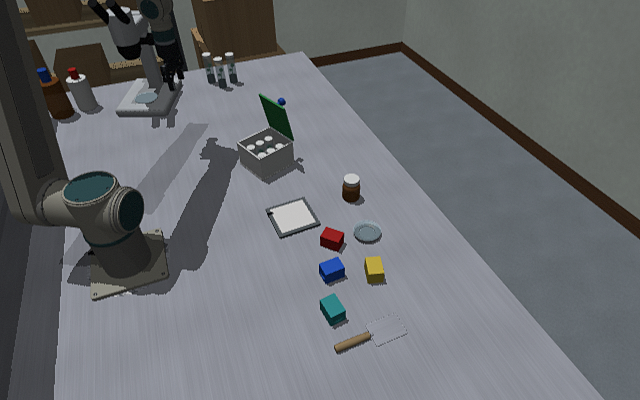

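The scene shows four candidate blocks (top picture): red (341,201), blue (376,216), yellow (390,181) and turquoise (414,233). I choose the blue one. The lid stands open past upright, with its knob at (158,180).

```bash
python3 - <<'E'
from h import *
T=np.load('/tmp/top.npz');S=np.load('/tmp/side.npz')
a=cv2.resize(T['im'][190:245,345:410],None,fx=6,fy=6,interpolation=cv2.INTER_CUBIC)
b=cv2.resize(S['im'][250:295,305:360],None,fx=7,fy=7,interpolation=cv2.INTER_CUBIC)
o=np.zeros((340,800,3),np.uint8);o[:330,:390]=a;o[:315,400:785]=b
cv2.imwrite('pics/blk.png',o[...,::-1])
for n,D in (('top',T),('side',S)):
    C=cloud(n,D['d']);hsv=cv2.cvtColor(D['im'],cv2.COLOR_RGB2HSV)
    blue=(hsv[...,0]>105)&(hsv[...,0]<128)&(hsv[...,1]>120)
    q=C[blue&(abs(C[...,0]-.53)<.06)&(abs(C[...,1]+.275)<.06)]
    t=q[q[:,2]>.036]; print(n,len(t)); r=cv2.minAreaRect((t[:,:2]*1000).astype(np.float32)); print('block rect',r)
    k=C[blue&(abs(C[...,0]-.6)<.15)&(abs(C[...,1]-.33)<.15)&(C[...,2]>.1)]
    print('knob',len(k),k.mean(0),k.min(0),k.max(0))
    g=(hsv[...,0]>45)&(hsv[...,0]<80)&(hsv[...,1]>90)&(C[...,2]>.1)&(abs(C[...,0]-.6)<.15)&(abs(C[...,1]-.33)<.15)
    L=C[g];c=L.mean(0);u,s,v=np.linalg.svd(L-c);print('lid',len(L),c,v[2],L.min(0),L.max(0))
    bx=(abs(C[...,0]-.53)<.13)&(abs(C[...,1]-.3)<.13)&(C[...,2]>.094)&(C[...,2]<.106)&~g
    print('rim',cv2.minAreaRect((C[bx][:,:2]*1000).astype(np.float32)))
    pd=(abs(C[...,0]-.5)<.1)&(abs(C[...,1])<.1)&(C[...,2]>.0065)&(C[...,2]<.02)
    pw=(abs(C[...,0]-.5)<.1)&(abs(C[...,1])<.1)&(D['im'].min(-1)>200)
    print('pad',cv2.minAreaRect((C[pd][:,:2]*1000).astype(np.float32)),cv2.minAreaRect((C[pw][:,:2]*1000).astype(np.float32)))
E
```

```text
top 287
block rect ((534.2489624023438, -269.2466735839844), (60.97694778442383, 44.81243896484375), 4.684471130371094)
knob 97 [0.58762331 0.32790575 0.23459078] [0.56735966 0.31823283 0.22323607] [0.60291961 0.34293538 0.24547878]
lid 348 [0.56028802 0.31079933 0.22153961] [-0.91960576 -0.35558348 -0.16698993] [0.52957495 0.25180057 0.12286123] [0.60515888 0.38109415 0.25487939]
rim ((509.2438049316406, 298.90667724609375), (151.33212280273438, 141.3114471435547), 21.074020385742188)
pad ((500.520751953125, -7.197166442871094), (177.20977783203125, 167.48355102539062), 8.303175926208496) ((506.5049133300781, -6.698211669921875), (107.6097412109375, 108.6399154663086), 2.5564029216766357)
side 313
block rect ((534.3381958007812, -271.2909851074219), (61.07367706298828, 46.55717086791992), 5.0270490646362305)
knob 41 [0.59231728 0.3240818  0.23362362] [0.58101805 0.31419784 0.22320927] [0.60364    0.33592114 0.2412365 ]
lid 666 [0.56621394 0.3106682  0.18601203] [0.9135246  0.35668084 0.1955801 ] [0.52837134 0.24782339 0.10699003] [0.60802422 0.38684407 0.25224613]
rim ((509.99462890625, 296.8695983886719), (157.049072265625, 145.49237060546875), 21.885635375976562)
pad ((502.7276611328125, -8.577552795410156), (142.5821990966797, 149.61785888671875), 2.16121244430542) ((505.1604919433594, -6.724514007568359), (114.08682250976562, 113.98656463623047), 4.203245639801025)
```

View pics/blk.png

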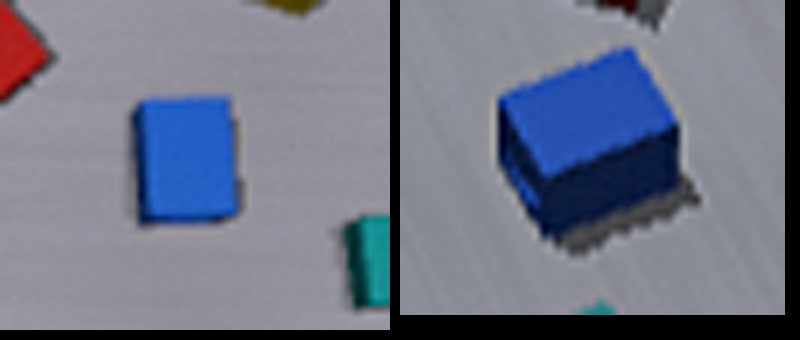

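Blue block found at (0.534,-0.270), long axis along world x at about 5° yaw. Crop (515,180) shows a lit crescent inside the end facing -x, so that is probably the hole end. I'll confirm it with depth and plan the lid push.

```bash
python3 - <<'E'
from h import *
from scipy.spatial.transform import Rotation as Ro
print([a for a in dir(env) if a[0]!='_'],[a for a in dir(viewer) if a[0]!='_'])
o=env.observe();R=Ro.from_quat(o['orientation']).as_matrix();print(R.round(3),o['ee_pos'])
S=np.load('/tmp/side.npz');C=cloud('side',S['d'])
a=np.radians(4.85);ex=np.array([np.cos(a),np.sin(a)]);ey=np.array([-ex[1],ex[0]])
q=(C[...,:2]-[.534,-.270]);L=np.stack([q@ex,q@ey],-1)
for v in range(262,286,2):
    print(v,[tuple((np.array([L[v,u,0],L[v,u,1],C[v,u,2]])*1000).astype(int)) for u in range(318,329,1)])
yaw=np.radians(21.3);bx=np.array([np.cos(yaw),np.sin(yaw),0]);by=np.array([-bx[1],bx[0],0])
h=np.array([.5095,.298,.1])+.075*bx
for dx,dz in [(.045,.2),(.045,.1),(-.011,.0995),(-.043,.0906),(-.0715,.0704),(-.091,.0417),(-.1,.008)]:
    p=h+.04*by+(dx+.011)*bx+[0,0,dz+.173];print(p.round(4))
# rotation needed
Rt=np.stack([[0,0,-1],by,np.cross([0,0,-1],by)],1)
for s in (1,-1):
    Rt=np.stack([[0,0,-1],s*by,np.cross([0,0,-1],s*by)],1);print(np.degrees(Ro.from_matrix(Rt@R.T).as_rotvec()))
E
```

```text
['Unreachable', 'close_job', 'observe', 'tcp_to_grasp'] ['camera', 'camera_params', 'mark_of', 'recognise', 'regions_of']
[[-0.     0.437  0.9  ]
 [ 0.     0.9   -0.437]
 [-1.     0.    -0.   ]] [0.27284943 0.56229621 0.40472724]
262 [(np.int64(-12), np.int64(59), np.int64(0)), (np.int64(-10), np.int64(57), np.int64(1)), (np.int64(-6), np.int64(59), np.int64(-2)), (np.int64(-6), np.int64(53), np.int64(3)), (np.int64(-1), np.int64(56), np.int64(-2)), (np.int64(-15), np.int64(19), np.int64(46)), (np.int64(-12), np.int64(19), np.int64(45)), (np.int64(-11), np.int64(16), np.int64(47)), (np.int64(-7), np.int64(16), np.int64(45)), (np.int64(-4), np.int64(17), np.int64(43)), (np.int64(-2), np.int64(15), np.int64(44))]
264 [(np.int64(-16), np.int64(51), np.int64(1)), (np.int64(-28), np.int64(20), np.int64(44)), (np.int64(-25), np.int64(18), np.int64(44)), (np.int64(-22), np.int64(18), np.int64(43)), (np.int64(-20), np.int64(16), np.int64(44)), (np.int64(-18), np.int64(14), np.int64(44)), (np.int64(-15), np.int64(13), np.int64(44)), (np.int64(-12), np.int64(13), np.int64(43)), (np.int64(-10),
[... 4658 characters left out ...]
44), np.int64(-11), np.int64(0)), (np.int64(-41), np.int64(-12), np.int64(-1)), (np.int64(-39), np.int64(-14), np.int64(0)), (np.int64(-37), np.int64(-15), np.int64(0)), (np.int64(-35), np.int64(-17), np.int64(1)), (np.int64(-33), np.int64(-19), np.int64(2)), (np.int64(-30), np.int64(-19), np.int64(0)), (np.int64(-28), np.int64(-22), np.int64(2)), (np.int64(-24), np.int64(-22), np.int64(0)), (np.int64(-23), np.int64(-26), np.int64(4))]
[0.617  0.3829 0.473 ]
[0.617  0.3829 0.373 ]
[0.5648 0.3625 0.3725]
[0.535  0.3509 0.3636]
[0.5085 0.3405 0.3434]
[0.4903 0.3335 0.3147]
[0.4819 0.3302 0.281 ]
[-7.58024633e-04 -1.10826817e-03  4.71838651e+01]
[-1.36240694e-03  9.31848486e-04 -1.32816135e+02]
```

Depth readings fall inside the -x end face, so the hole faces -x. Now going up and over, behind the lid.

Emit:
{"name": "carry_out", "arguments": {
  "targets": [
    [[0.8,-0.4,0.8,0,0,1],[0.8,-0.4,0.8,0,0,1],[0.8,-0.4,0.8,0,0,1],[0.8,-0.4,0.8,0,0,1],[0.8,-0.4,0.8,0,0,1]]
  ],
  "fingers": 0
}}

```text
t: 1.32
ee_pos: [0.3736, 0.5117, 0.5057]
orientation: [-0.027, 0.707, 0.027, 0.707]
force: [0.0, -0.3, 0.1]
finger_gap: 0.0253
```

Emit:
{"name": "carry_out", "arguments": {
  "targets": [
    [[1,-0.5,0,0,0,0.574],[1,-0.5,0,0,0,0.574],[1,-0.5,0,0,0,0.574],[1,-0.5,0,0,0,0.574],[1,-0.5,0,0,0,0.574]]
  ]
}}

```text
t: 1.73
ee_pos: [0.499, 0.449, 0.5048]
orientation: [-0.132, 0.695, 0.132, 0.695]
force: [0.8, -0.1, 0.4]
finger_gap: 0.0001
```

Emit:
{"name": "carry_out", "arguments": {
  "targets": [
    [[0.95,-0.53,0,0,0,0],[0.95,-0.53,0,0,0,0],[0.95,-0.53,0,0,0,0],[0.95,-0.53,0,0,0,0],[0.95,-0.53,0,0,0,0]]
  ]
}}

```text
t: 2.15
ee_pos: [0.6177, 0.3827, 0.5047]
orientation: [-0.131, 0.695, 0.131, 0.695]
force: [0.8, 0.4, 0.7]
finger_gap: 0.0001
```

Emit:
{"name": "carry_out", "arguments": {
  "targets": [
    [[0,0,-1,0,0,0],[0,0,-1,0,0,0],[0,0,-1,0,0,0],[0,0,-1,0,0,0],[0,0,-1,0,0,0]]
  ]
}}

```text
t: 2.57
ee_pos: [0.6167, 0.3833, 0.3785]
orientation: [-0.131, 0.695, 0.131, 0.695]
force: [0.2, 0.3, -0.5]
finger_gap: -0.0002
```

Emit:
{"name": "carry_out", "arguments": {
  "targets": [
    [[-0.42,-0.16,-0.06,0,0,0],[-0.42,-0.16,-0.06,0,0,0],[-0.42,-0.16,-0.06,0,0,0],[-0.42,-0.16,-0.06,0,0,0],[-0.42,-0.16,-0.06,0,0,0]]
  ]
}}

```text
t: 2.98
ee_pos: [0.5636, 0.3633, 0.3719]
orientation: [-0.131, 0.695, 0.131, 0.695]
force: [-0.3, -0.5, 0.6]
finger_gap: -0.0001
```

Emit:
{"name": "carry_out", "arguments": {
  "targets": [
    [[-0.4,-0.155,-0.1,0,0,0],[-0.4,-0.155,-0.1,0,0,0],[-0.4,-0.155,-0.16,0,0,0],[-0.35,-0.14,-0.2,0,0,0],[-0.35,-0.14,-0.26,0,0,0]]
  ]
}}

```text
t: 3.4
ee_pos: [0.5168, 0.3466, 0.3553]
orientation: [-0.129, 0.693, 0.134, 0.697]
force: [-3.5, 5.8, 10.1]
finger_gap: -0.0003
```

```bash
python3 - <<'E'
from h import *
o=[]
for n,(r,c) in (('side',(40,200)),('top',(140,90))):
    im,d=viewer.camera(n); o.append(cv2.resize(im[r:r+130,c:c+130],(400,400),interpolation=cv2.INTER_CUBIC))
    C=cloud(n,d);hsv=cv2.cvtColor(im,cv2.COLOR_RGB2HSV)
    g=(hsv[...,0]>45)&(hsv[...,0]<80)&(hsv[...,1]>90)&(C[...,2]>.1)&(abs(C[...,0]-.55)<.15)&(abs(C[...,1]-.33)<.15)
    L=C[g];c=np.median(L,0);L=L[np.linalg.norm(L-c,axis=1)<.12];u,s,v=np.linalg.svd(L-c);print('lid',len(L),c,v[2],L.max(0))
cv2.imwrite('pics/l1.png',np.hstack(o)[...,::-1]);s=env.observe();print(s['force'],s['torque'],s['ee_pos'],s['joint_positions'])
E
```

```text
lid 97 [0.51668852 0.2536223  0.21012023] [-0.74671006 -0.2158454  -0.62915407] [0.59380166 0.35918705 0.3134758 ]
lid 1028 [0.52432765 0.2914036  0.18393753] [0.70236398 0.26706798 0.65981781] [0.60590852 0.3695293  0.29956516]
[-5.45258124  2.71739182  5.62932729] [ 0.43396724  0.79599315 -0.0389397 ] [0.5150075  0.34569412 0.35303785] [ 0.4862444   0.29797112 -0.108906    1.16326046  0.00389262  0.11262298]
```

View pics/l1.png

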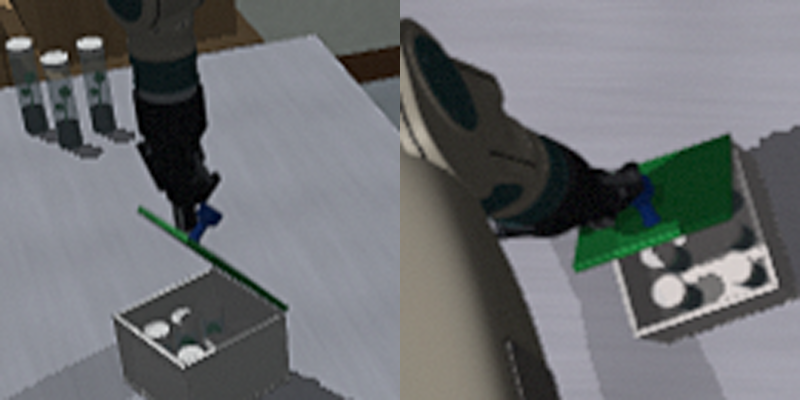

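The lid is at about 45°. The finger knuckle seems to lean on the knob (right panel, 640,185), so I'll shift 12 mm sideways along the hinge, away from it, and go on.

Emit:
{"name": "carry_out", "arguments": {
  "targets": [
    [[0.1,0,0.3,0,0,0],[-0.09,0.22,0,0,0,0],[-0.09,0.22,0,0,0,0],[-0.2,-0.08,-0.2,0,0,0],[-0.2,-0.08,-0.3,0,0,0]]
  ]
}}

```text
t: 3.92
ee_pos: [0.5048, 0.3525, 0.347]
orientation: [-0.131, 0.694, 0.131, 0.696]
force: [0.5, -0.6, 0.9]
finger_gap: -0.0001
```

Emit:
{"name": "carry_out", "arguments": {
  "targets": [
    [[-0.15,-0.06,-0.2,0,0,0],[-0.12,-0.05,-0.2,0,0,0],[-0.12,-0.05,-0.2,0,0,0],[-0.12,-0.05,-0.2,0,0,0],[-0.12,-0.05,-0.25,0,0,0]]
  ]
}}

```text
t: 4.33
ee_pos: [0.4886, 0.3451, 0.32]
orientation: [-0.131, 0.695, 0.131, 0.695]
force: [0.1, -0.7, 1.3]
finger_gap: -0.0001
```

Emit:
{"name": "carry_out", "arguments": {
  "targets": [
    [[-0.09,-0.03,-0.25,0,0,0],[-0.09,-0.03,-0.25,0,0,0],[-0.09,-0.03,-0.25,0,0,0],[-0.09,-0.03,-0.25,0,0,0],[-0.09,-0.03,-0.25,0,0,0]]
  ]
}}

```text
t: 4.75
ee_pos: [0.4776, 0.3416, 0.2886]
orientation: [-0.131, 0.695, 0.131, 0.695]
force: [0.4, -0.1, 1.3]
finger_gap: 0.0
```

Emit:
{"name": "carry_out", "arguments": {
  "targets": [
    [[0,0,-0.1,0,0,0],[0,0,-0.08,0,0,0],[0,0,-0.08,0,0,0],[0,0,-0.04,0,0,0],[0,0,0,0,0,0]]
  ]
}}

```text
t: 5.17
ee_pos: [0.4777, 0.3418, 0.282]
orientation: [-0.131, 0.695, 0.131, 0.695]
force: [0.0, 0.1, 0.6]
finger_gap: 0.0
```

Emit:
{"name": "carry_out", "arguments": {
  "targets": [
    [[0,0,-0.04,0,0,0],[0,0,-0.04,0,0,0],[0,0,-0.04,0,0,0],[0,0,0,0,0,0],[0,0,0,0,0,0]]
  ]
}}

```text
t: 5.58
ee_pos: [0.4777, 0.3418, 0.2818]
orientation: [-0.131, 0.694, 0.131, 0.695]
force: [-5.6, -2.8, 15.7]
finger_gap: -0.0001
```

Lid bottomed with 16 N and no further travel. I'll lift off and travel towards the block, tilting the tool 40° outward on the way. That tilt lets a later 90° pitch leave the arm in a reachable pose.

Emit:
{"name": "carry_out", "arguments": {
  "targets": [
    [[0,0,1,0,0,0],[0,0,1,0,0,0],[0,-0.5,1,0,0,0],[0,-1,1,0,0,0],[0,-1,1,0,0,0]]
  ]
}}

```text
t: 6.0
ee_pos: [0.4776, 0.279, 0.4049]
orientation: [-0.131, 0.694, 0.132, 0.695]
force: [1.2, -0.4, -0.2]
finger_gap: 0.0002
```

Emit:
{"name": "carry_out", "arguments": {
  "targets": [
    [[-0.087,-1,0,0,0,-0.548],[-0.087,-1,0,0,0,-0.548],[-0.087,-1,0,0,0,-0.548],[-0.087,-1,0,0,0,-0.548],[-0.087,-1,0,0,0,-0.548]]
  ]
}}

```text
t: 6.42
ee_pos: [0.4666, 0.1531, 0.4039]
orientation: [-0.029, 0.706, 0.029, 0.707]
force: [0.4, 0.1, 0.1]
finger_gap: -0.0
```

Emit:
{"name": "carry_out", "arguments": {
  "targets": [
    [[-0.087,-1,0,0,0,0],[-0.087,-1,0,0,0,0],[-0.087,-1,0,0,0,0],[-0.087,-1,0,0,0,0],[-0.087,-1,0,0,0,0]]
  ],
  "fingers": 0.7
}}

```text
t: 6.83
ee_pos: [0.4557, 0.028, 0.4039]
orientation: [-0.03, 0.706, 0.03, 0.707]
force: [0.7, -0.5, -0.5]
finger_gap: 0.0591
```

```bash
cat >> h.py <<'E'
def log():
    s=env.observe(); open('/tmp/log','a').write(repr([*map(float,s['joint_positions']),*map(float,s['ee_pos']),*map(float,s['orientation'])])+'\n')
    print('t',s['t'],'q',s['joint_positions'].round(3),'p',s['ee_pos'].round(4),'f',s['force'].round(1),s['finger_gap']); return s
E
python3 - <<'E'
from h import *
log()
for n in ('side','top'):
    im,d=viewer.camera(n);cv2.imwrite(f'pics/{n}1.png',im[...,::-1])
    C=cloud(n,d);hsv=cv2.cvtColor(im,cv2.COLOR_RGB2HSV)
    g=(hsv[...,0]>45)&(hsv[...,0]<80)&(hsv[...,1]>90)&(C[...,2]>.09)&(abs(C[...,0]-.52)<.15)&(abs(C[...,1]-.3)<.15)
    L=C[g];c=np.median(L,0);u,s,v=np.linalg.svd(L-L.mean(0));print('lid',len(L),c,v[2],np.percentile(L[:,2],[2,98]),cv2.minAreaRect((L[:,:2]*1000).astype(np.float32)))
E
```

```text
t 6.8333 q [-0.08  -0.025 -0.374  1.221 -0.    -0.166] p [0.4557 0.028  0.4039] f [ 0.7 -0.5 -0.5] 0.059086639004559655
lid 443 [0.4765082  0.2823808  0.10847787] [0.00605028 0.00475441 0.99997039] [0.10479124 0.11276338] ((509.55914306640625, 295.7752380371094), (155.4424591064453, 142.87921142578125), 19.71238899230957)
lid 2415 [0.51071809 0.3000719  0.10844506] [-2.94294956e-05  6.02909678e-04  9.99999818e-01] [0.10325517 0.11347539] ((509.2762451171875, 299.72552490234375), (150.55072021484375, 140.7653350830078), 21.157691955566406)
```

View pics/side1.png

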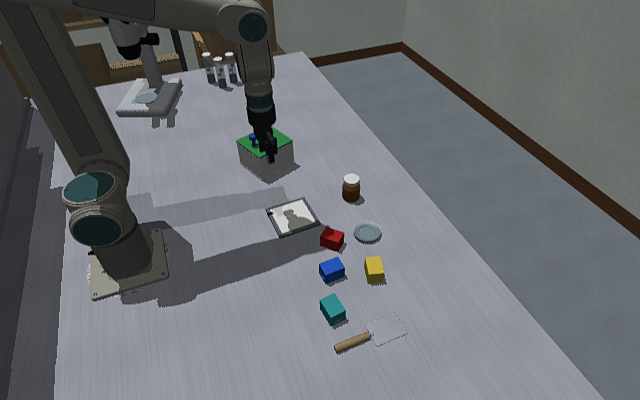

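The picture shows the lid flat on the box (265,143), and depth agrees (plane at 0.1085, normal vertical). Continuing to the pre-grasp pose.

Emit:
{"name": "carry_out", "arguments": {
  "targets": [
    [[-0.055,-0.82,0,0.0563,-0.664,0],[-0.055,-0.82,0,0.0563,-0.664,0],[-0.055,-0.82,0,0.0563,-0.664,0],[-0.055,-0.82,0,0.0563,-0.664,0],[-0.055,-0.82,0,0.0563,-0.664,0]]
  ]
}}

```text
t: 7.35
ee_pos: [0.4491, -0.0736, 0.404]
orientation: [-0.025, 0.571, 0.035, 0.82]
force: [-0.0, 0.5, -1.0]
finger_gap: 0.0602
```

Emit:
{"name": "carry_out", "arguments": {
  "targets": [
    [[-0.055,-0.82,-0.5,0.0563,-0.664,0],[-0.055,-0.82,-0.5,0.0563,-0.664,0],[-0.055,-0.82,-0.5,0.0563,-0.664,0],[-0.055,-0.82,-0.5,0.0563,-0.664,0],[-0.055,-0.82,-0.5,0.0563,-0.664,0]]
  ]
}}

```text
t: 7.77
ee_pos: [0.4421, -0.1762, 0.3413]
orientation: [-0.019, 0.42, 0.039, 0.906]
force: [0.3, 0.8, -0.6]
finger_gap: 0.0597
```

Emit:
{"name": "carry_out", "arguments": {
  "targets": [
    [[-0.055,-0.82,-0.7,0,0,0],[-0.055,-0.82,-0.7,0,0,0],[-0.055,-0.82,-0.7,0,0,0],[-0.055,-0.82,-0.7,0,0,0],[-0.055,-0.8,-0.7,0,0,0]]
  ]
}}

```text
t: 8.18
ee_pos: [0.4355, -0.2785, 0.2531]
orientation: [-0.018, 0.422, 0.039, 0.906]
force: [1.5, -0.4, 0.9]
finger_gap: 0.0599
```

```bash
python3 - <<'E'
from h import *
from scipy.spatial.transform import Rotation as Ro
s=log();R=Ro.from_quat(s['orientation']).as_matrix();print(R.round(3));g=s['ee_pos']+.1547*R[:,0];print('grasp',g)
a=np.radians(4.85);ex=np.array([np.cos(a),np.sin(a),0]);ey=np.array([-ex[1],ex[0],0]);c=np.array([.534,-.270,.03])
print('delta in ex,ey,z',(c-g)@ex,(c-g)@ey,(c-g)[2],'world',c-g,'tilt',np.degrees(np.arcsin(R[:,0]@ex)))
E
```

```text
t 8.1833 q [-0.81   0.101 -0.699  0.288  0.526 -0.764] p [ 0.4355 -0.2785  0.2531] f [ 1.5 -0.4  0.9] 0.05992132550212394
[[ 0.641 -0.086  0.763]
 [ 0.055  0.996  0.066]
 [-0.766 -0.001  0.643]]
grasp [ 0.53465281 -0.270083    0.13465103]
delta in ex,ey,z -0.0006434565689159771 0.0001378933382347624 -0.1046510342850687 world [-6.52811170e-04  8.29970154e-05 -1.04651034e-01] tilt 40.02287593986303
```

Emit:
{"name": "carry_out", "arguments": {
  "targets": [
    [[0,0,-0.6,0,0,0],[0,0,-0.6,0,0,0],[0,0,-0.6,0,0,0],[0,0,-0.6,0,0,0],[0,0,-0.3,0,0,0]]
  ]
}}

```text
t: 8.6
ee_pos: [0.4351, -0.277, 0.1844]
orientation: [-0.017, 0.423, 0.039, 0.905]
force: [0.0, 0.3, -0.4]
finger_gap: 0.06
```

```bash
python3 - <<'E'
from h import *
log(); o=[]
for n,(r,c) in (('side',(220,280)),('top',(160,330))):
    im,d=viewer.camera(n); o.append(cv2.resize(im[r:r+100,c:c+100],(400,400),interpolation=cv2.INTER_CUBIC))
cv2.imwrite('pics/g1.png',np.hstack(o)[...,::-1])
E
```

```text
t 8.6 q [-0.809  0.223 -0.757  0.111  0.525 -0.762] p [ 0.4351 -0.277   0.1844] f [ 0.   0.3 -0.4] 0.059978739738018094
```

View pics/g1.png

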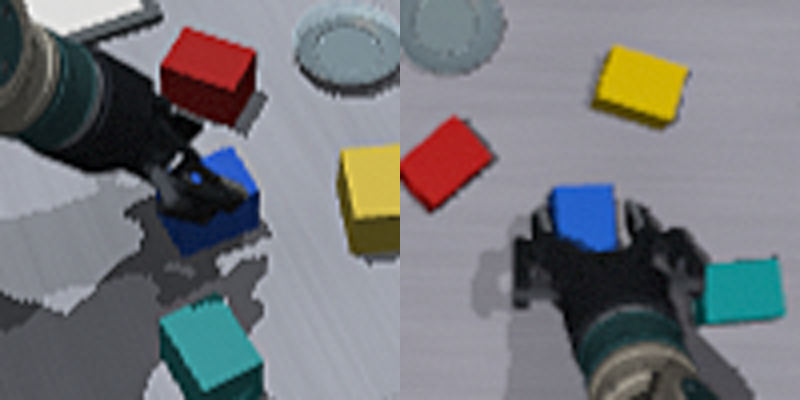

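Fingers straddle the blue block (crop, left 205,180; right 585,215), with the look-alikes clear. Lowering the rest and closing.

Emit:
{"name": "carry_out", "arguments": {
  "targets": [
    [[0,0,-0.4,0,0,0],[0,0,-0.4,0,0,0],[0,0,-0.4,0,0,0],[0,0,-0.2,0,0,0],[0,-0.04,0,0,0,0]]
  ]
}}

```text
t: 9.12
ee_pos: [0.4352, -0.2784, 0.1509]
orientation: [-0.018, 0.423, 0.039, 0.905]
force: [0.1, 1.0, -0.3]
finger_gap: 0.0595
```

Emit:
{"name": "carry_out", "arguments": {
  "targets": [
    [[0,0,0,0,0,0],[0,0,0,0,0,0],[0,0,0,0,0,0],[0,0,0,0,0,0],[0,0,0,0,0,0]]
  ],
  "fingers": 0
}}

```text
t: 9.53
ee_pos: [0.4357, -0.2793, 0.1521]
orientation: [-0.019, 0.422, 0.038, 0.906]
force: [-1.9, -0.9, 4.0]
finger_gap: 0.0434
```

Emit:
{"name": "carry_out", "arguments": {
  "targets": [
    [[0,0,0,0,0,0],[0,0,0,0,0,0],[0,0,0,0,0,0],[0,0,0,0,0,0],[0,0,0,0,0,0]]
  ]
}}

```text
t: 9.95
ee_pos: [0.4357, -0.2793, 0.1521]
orientation: [-0.019, 0.421, 0.038, 0.906]
force: [-2.2, 0.2, 6.6]
finger_gap: 0.0436
```

```bash
python3 -c "
from h import *
log()"; cat /tmp/log
```

```text
t 9.95 q [-0.811  0.292 -0.774  0.02   0.526 -0.764] p [ 0.4357 -0.2793  0.1521] f [-2.2  0.2  6.6] 0.0436103335014036
[-0.08040991742665501, -0.02508760814884813, -0.3736588785204803, 1.2212049486618064, -6.475819963885335e-05, -0.16591058124433344, 0.4557115549521922, 0.027978520845567227, 0.40388746808478737, -0.030286856226999965, 0.7061055189083175, 0.030152797964013923, 0.7068157548343428]
[-0.8104575700898182, 0.10056825966981109, -0.6988098774526492, 0.2879828402423502, 0.5258398721179307, -0.7639363912610768, 0.43552560544392827, -0.27853120281581856, 0.25311839225175836, -0.018394316573574113, 0.42203681722884573, 0.038725244968698884, 0.9055644258821408]
[-0.8087650576511539, 0.22283330576736907, -0.7567531907125352, 0.11059697557457886, 0.5247522116108259, -0.7622925307756935, 0.4350799795568399, -0.27699395523799486, 0.18443058853469582, -0.017225704116351426, 0.423228489954927, 0.039230655777369276, 0.9050093237395103]
[-0.8114541703744709, 0.2919019266132298, -0.7743744271107766, 0.019643230569863192, 0.526336628582803, -0.764292407130731, 0.43565260250934185, -0.2793180648553741, 0.15208332246016143, -0.018755449243042607, 0.4214574098421653, 0.03828504730712644, 0.9058455386905186]
```

Emit:
{"name": "carry_out", "arguments": {
  "targets": [
    [[0,0,0.5,0,0,0],[0,0,1,0,0,0],[0,0,1,0,0,0],[0,0,1,0,0,0],[0,0,1,0,0,0]]
  ]
}}

```text
t: 10.37
ee_pos: [0.4343, -0.278, 0.2635]
orientation: [-0.017, 0.424, 0.039, 0.905]
force: [0.4, -0.5, -1.6]
finger_gap: 0.0431
```

Emit:
{"name": "carry_out", "arguments": {
  "targets": [
    [[0.39,0.56,0.3,-0.0634,0.747,0],[0.39,0.56,0.3,-0.0634,0.747,0],[0.39,0.56,0.3,-0.0634,0.747,0],[0.39,0.56,0.3,-0.0634,0.747,0],[0.39,0.56,0.3,-0.0634,0.747,0]]
  ]
}}

```text
t: 10.78
ee_pos: [0.4834, -0.2077, 0.3008]
orientation: [-0.025, 0.593, 0.034, 0.804]
force: [0.2, -0.4, -1.3]
finger_gap: 0.0429
```

Emit:
{"name": "carry_out", "arguments": {
  "targets": [
    [[0.39,0.56,0.1,-0.0634,0.747,0],[0.39,0.56,0.1,-0.0634,0.747,0],[0.39,0.56,0.1,-0.0634,0.747,0],[0.39,0.56,0.1,-0.0634,0.747,0],[0.39,0.56,0.1,-0.0634,0.747,0]]
  ]
}}

```text
t: 11.2
ee_pos: [0.5326, -0.1378, 0.3131]
orientation: [-0.032, 0.738, 0.029, 0.673]
force: [-0.2, 0.3, -2.1]
finger_gap: 0.0435
```

```bash
python3 - <<'E'
from h import *
log()
im,d=viewer.camera('top');r=viewer.mark_of('top','pad_center');C=cloud('top',d)
f,cx,cy,R,t=P('top')
for q in r[:2]:
    w=R.T@np.array([(q['pixel'][0]-cx)/f,(q['pixel'][1]-cy)/f,1]);c=-R.T@t;print('pad',q['score'],c+w*(.01-c[2])/w[2])
E
```

```text
t 11.2 q [-0.362  0.243 -0.274  1.138 -0.04  -0.446] p [ 0.5326 -0.1378  0.3131] f [-0.2  0.3 -2.1] 0.04345408573944851
```

Emit:
{"name": "carry_out", "arguments": {
  "targets": [
    [[0.39,0.56,0,-0.0634,0.747,0],[0.39,0.56,0,-0.0634,0.747,0],[0.39,0.56,0,-0.0634,0.747,0],[0.39,0.56,0,-0.0634,0.747,0],[0.39,0.56,0,-0.0634,0.747,0]]
  ]
}}

```text
t: 11.72
ee_pos: [0.5813, -0.0689, 0.3132]
orientation: [-0.036, 0.855, 0.022, 0.517]
force: [-0.1, -0.3, -2.5]
finger_gap: 0.0437
```

Emit:
{"name": "carry_out", "arguments": {
  "targets": [
    [[0.39,0.56,0,-0.0634,0.747,0],[0.39,0.56,0,-0.0634,0.747,0],[0.39,0.56,0,-0.0634,0.747,0],[0.39,0.56,0,-0.0634,0.747,0],[0.39,0.56,0,-0.0634,0.747,0]]
  ]
}}

```text
t: 12.13
ee_pos: [0.6305, 0.001, 0.3128]
orientation: [-0.039, 0.939, 0.015, 0.341]
force: [-0.1, 0.4, -2.4]
finger_gap: 0.0434
```

```bash
python3 - <<'E'
from h import *
from scipy.spatial.transform import Rotation as Ro
s=log();R=Ro.from_quat(s['orientation']).as_matrix();print(R.round(3));g=s['ee_pos']+.1547*R[:,0]
b=R@np.array([-np.cos(np.radians(50)),0,-np.sin(np.radians(50))]);print('grasp',g)
R0=Ro.from_quat([-.0187,.4215,.0383,.9058]).as_matrix();a=np.radians(4.85)
Q=R@R0.T;print('hole dir',Q@[-np.cos(a),-np.sin(a),0],'centre',g+Q@([.534,-.270,.022]-(np.array([.4357,-.2793,.1521])+.1547*R0[:,0])))
o=[]
for n in ('side','top'):
    im,d=viewer.camera(n)
    np.savez('/tmp/f'+n,im=im,d=d);o.append(im)
    if n=='side': cv2.imwrite('pics/h1.png',cv2.resize(im[90:290,180:440],None,fx=3,fy=3,interpolation=cv2.INTER_CUBIC)[...,::-1])
T=np.load('/tmp/top.npz');C=cloud('top',T['d']);im=T['im'].astype(int)
m=(abs(C[...,0]-.505)<.085)&(abs(C[...,1]+.007)<.085)&(im.min(-1)>200);m=cv2.morphologyEx(m.astype(np.uint8),cv2.MORPH_OPEN,np.ones((3,3)))
m2=((abs(C[...,0]-.505)<.085)&(abs(C[...,1]+.007)<.085)&((im.max(-1)<115)|(m>0))).astype(np.uint8);m2=cv2.morphologyEx(m2,cv2.MORPH_OPEN,np.ones((2,2)))
for k in(m,m2):
    n_,l,st,ce=cv2.connectedComponentsWithStats(k);i=1+st[1:,4].argmax();print(cv2.minAreaRect((C[l==i][:,:2]*1000).astype(np.float32)))
E
```

```text
t 12.1333 q [-0.078  0.687  0.239  1.991 -0.124 -0.105] p [0.6305 0.001  0.3128] f [-0.1  0.4 -2.4] 0.043395524449904965
[[-0.764 -0.084  0.639]
 [-0.064  0.996  0.055]
 [-0.642  0.001 -0.767]]
grasp [ 0.51227164 -0.00892429  0.21353748]
hole dir [2.97715301e-03 5.96211943e-06 9.99995568e-01] centre [ 0.50047949 -0.0088139   0.21445898]Traceback (most recent call last):
  File "<stdin>", line 16, in <module>
ValueError: attempt to get argmax of an empty sequence
```

View pics/h1.png

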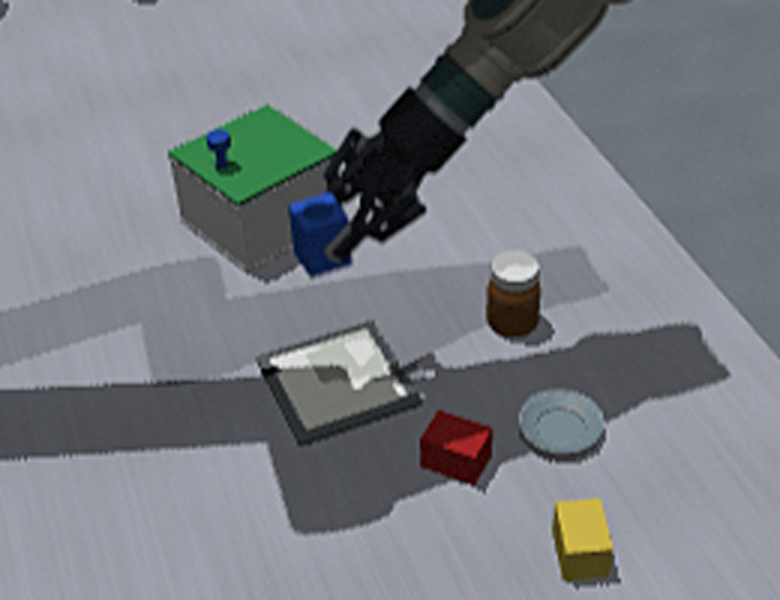

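The picture shows the block with its round hole facing up (318,210), the lid shut and the pad below. I'll refine the pad centre and the block tilt, then lower.

```bash
cat > m.py <<'E'
from h import *
def block(tag):
  for n in ('side','top'):
    T=np.load(f'/tmp/{tag}{n}.npz');C=cloud(n,T['d']);hsv=cv2.cvtColor(T['im'],cv2.COLOR_RGB2HSV)
    blue=(hsv[...,0]>105)&(hsv[...,0]<128)&(hsv[...,1]>120)&(abs(C[...,0]-.5)<.07)&(abs(C[...,1])<.07)&(C[...,2]>.06)
    q=C[blue];zt=np.percentile(q[:,2],97);t=q[q[:,2]>zt-.008];v=np.linalg.svd(t-t.mean(0))[2][2]
    print(n,'blue',len(q),'top z',zt,np.median(t[:,2]),'z range',np.percentile(q[:,2],[1,99]),'n',v,'rect',cv2.minAreaRect((t[:,:2]*1000).astype(np.float32)))
E
python3 - <<'E'
from m import *
block('f')
T=np.load('/tmp/top.npz');C=cloud('top',T['d']);im=T['im'].astype(int)
print(im[225,260:322:2].tolist())
for n in('top','side'):
    T=np.load(f'/tmp/{n}.npz');C=cloud(n,T['d']);h=cv2.cvtColor(T['im'],cv2.COLOR_RGB2GRAY)
    near=(abs(C[...,0]-.505)<.09)&(abs(C[...,1]+.007)<.09)&(C[...,2]>-.01)
    for lo,hi in((185,256),(0,125)):
        k=(near&(h>=lo)&(h<hi)).astype(np.uint8);N,l,st,ce=cv2.connectedComponentsWithStats(k);i=1+st[1:,4].argmax();print(n,lo,st[i,4],cv2.minAreaRect((C[l==i][:,:2]*1000).astype(np.float32)))
E
```

```text
side blue 389 top z 0.24637917478059604 0.24204710568408783 z range [0.18575804 0.2560834 ] n [ 0.14955935  0.03935151 -0.98796936] rect ((522.637939453125, -13.985340118408203), (89.39505767822266, 115.64602661132812), 6.235690116882324)
top blue 178 top z 0.24646509551926138 0.2407864081711481 z range [0.19666204 0.33836618] n [-0.09357217 -0.99517046 -0.02966494] rect ((496.62640380859375, -15.31326675415039), (30.255813598632812, 113.25579833984375), 84.86219787597656)
[[147, 147, 158], [147, 146, 155], [146, 145, 154], [148, 147, 157], [95, 99, 103], [96, 101, 106], [208, 202, 199], [205, 197, 195], [203, 196, 194], [203, 197, 195], [203, 197, 194], [201, 194, 193], [203, 196, 194], [204, 197, 195], [201, 195, 193], [202, 195, 193], [203, 195, 194], [202, 195, 192], [204, 198, 197], [203, 196, 194], [203, 194, 194], [203, 196, 193], [202, 195, 194], [203, 195, 193], [194, 188, 187], [93, 101, 103], [85, 89, 93], [152, 151, 161], [146, 145, 155], [148, 147, 158], [147, 146, 155]]
top 185 1322 ((505.1678466796875, -7.306438446044922), (112.44200134277344, 112.33488464355469), 1.897255778312683)
top 0 634 ((505.9308776855469, -10.116218566894531), (147.331787109375, 141.88699340820312), 2.735772132873535)
side 185 829 ((504.76092529296875, -7.317047119140625), (116.01455688476562, 115.20942687988281), 4.301277160644531)
side 0 535 ((506.6963195800781, -4.587623596191406), (149.66773986816406, 157.33621215820312), 3.150322198867798)
```

Emit:
{"name": "carry_out", "arguments": {
  "targets": [
    [[0.018,0.006,-0.4,0,0,0],[0.018,0.006,-0.4,0,0,0],[0.018,0.006,-0.4,0,0,0],[0.018,0.006,-0.4,0,0,0],[0.018,0.006,-0.4,0,0,0]]
  ]
}}

```text
t: 12.65
ee_pos: [0.6319, 0.0012, 0.2628]
orientation: [-0.039, 0.939, 0.015, 0.342]
force: [0.9, -0.1, -1.9]
finger_gap: 0.0433
```

Emit:
{"name": "carry_out", "arguments": {
  "targets": [
    [[0.018,0.006,-0.4,0,0,0],[0.018,0.006,-0.4,0,0,0],[0.018,0.006,-0.4,0,0,0],[0.018,0.006,-0.4,0,0,0],[0.018,0.006,-0.2,0,0,0]]
  ]
}}

```text
t: 13.07
ee_pos: [0.6345, 0.0027, 0.2169]
orientation: [-0.04, 0.939, 0.015, 0.341]
force: [0.1, -0.1, -2.4]
finger_gap: 0.0431
```

Emit:
{"name": "carry_out", "arguments": {
  "targets": [
    [[0,0,0,0,0,0],[0,0,0,0,0,0],[0,0,0,0,0,0],[0,0,0,0,0,0],[0,0,0,0,0,0]]
  ]
}}

```text
t: 13.48
ee_pos: [0.635, 0.0027, 0.2194]
orientation: [-0.04, 0.939, 0.015, 0.342]
force: [-0.6, 0.7, -2.2]
finger_gap: 0.043
```

```bash
python3 - <<'E'
from h import *
log()
fits=[];q=[]
for n in ('side','top'):
    im,d=viewer.camera(n);np.savez('/tmp/f'+n,im=im,d=d)
    C=cloud(n,d);hsv=cv2.cvtColor(im,cv2.COLOR_RGB2HSV)
    b=(hsv[...,0]>105)&(hsv[...,0]<128)&(hsv[...,1]>100)&(abs(C[...,0]-.505)<.04)&(abs(C[...,1]+.0075)<.04)&(C[...,2]>.06)&(C[...,2]<.17)
    v=C[b];h=np.percentile(v[:,2],95)-.003
    t=v[abs(v[:,2]-h)<.007]
    for _ in range(4):
        A=np.c_[t[:,:2]-[.505,-.0075],np.ones(len(t))];s,*_r=np.linalg.lstsq(A,t[:,2],rcond=None);r=t[:,2]-A@s;t=t[abs(r)<max(.003,2*r.std())]
    print(n,len(v),len(t),'slope deg',np.degrees(s[:2]),'topz',s[2],'resid',r.std(),'rect',cv2.minAreaRect((t[:,:2]*1000).astype(np.float32)))
    # vertical side faces
    w=v[v[:,2]<h-.012]
    if len(w)>30: print(' side faces',len(w),w.min(0),w.max(0))
    if n=='side': cv2.imwrite('pics/h2.png',cv2.resize(im[130:260,230:360],(600,600),interpolation=cv2.INTER_CUBIC)[...,::-1])
E
```

```text
t 13.4833 q [-0.075  0.776  0.188  1.848 -0.122 -0.104] p [0.635  0.0027 0.2194] f [-0.6  0.7 -2.2] 0.043033625779654895
side 330 126 slope deg [-0.43372956 -1.54392121] topz 0.14736192275031906 resid 0.00218847314399754 rect ((505.80389404296875, -8.773303985595703), (55.584190368652344, 54.876365661621094), 13.259092330932617)
 side faces 147 [ 0.48083185 -0.04498369  0.09054895] [0.53402409 0.01491598 0.13498115]
top 156 92 slope deg [ 0.05039936 -1.86852464] topz 0.1476285198309341 resid 0.0019133580887604252 rect ((514.7117309570312, -17.623302459716797), (38.37129211425781, 68.13558197021484), 78.23413848876953)
 side faces 47 [ 0.48235007 -0.03797908  0.10141348] [0.52445416 0.0049667  0.13496299]
```

View pics/h2.png

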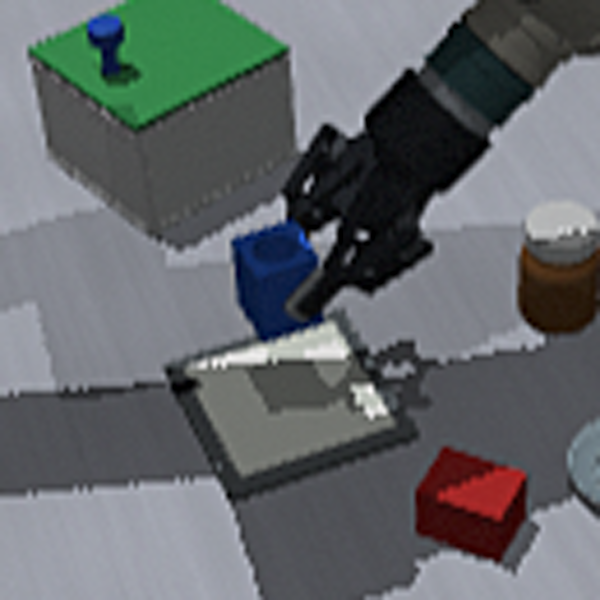

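The picture shows the block upright over the pad with its hole up (278,245), the lid shut and the jar undisturbed. Depth puts the block's top at z = 0.1475, level to about 2°, centred within about 2 mm of the pad middle. Handing in.

```bash
python3 -c "
from h import *
s=log();print(abs(s['joint_vel']).max());print(env.close_job())"
```

```text
t 13.5833 q [-0.075  0.776  0.188  1.848 -0.122 -0.104] p [0.6349 0.0026 0.2192] f [-0.4  0.6 -2.1] 0.04342423136996827
0.0024248903985901495
the job is handed in; nothing more can be done
None
```

I shut the green lid first, then picked up the blue block and turned its hole straight up. The job was handed in at 13.6 s with the arm still holding the block over the middle of the light pad.

- **Lid:** it lies flat on the rim. Its top face measured 108.5 mm above the bench and level, and it would not go down further when pressed with about 16 N.
- **Block:** the hole showed in the end facing the robot and was seen facing up in the last picture. The block's middle is about 107 mm above the pad face, its underside about 78 mm, and it sits within about 2 mm of the pad's middle. The gripper read 43 mm across the block and the arm was still.
- **Other objects:** the arm never came near the dish, jar or spatula, and the pictures show no change in the dish and jar. I did not measure their positions again at the end.
- **Imperfect checks:** depth suggested a tilt of 1.5 to 1.9° along y, which I took as noise because the jaws hold that direction. During the lid push the gripper briefly leaned on the knob, with about 12 N at the wrist, so I moved it sideways. The network did not find the pad centre, so I measured that from the pad's lit face instead.

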